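Reset the bench power box behind its push-latch cover

TASK

Press the aluminium cover of the wider grey box so that its latch lets go and it springs wide open, push the round reset button inside all the way down and let it come back up, then push the cover down and press it home so that it latches and stays shut by itself. Use the fingertips only: pinch or lift nothing, and leave the file, the oil bottle and the steel bar stub where they are.

Things in the scene. Friction and masses are not known exactly. Their poses are not given: they have to be found in the camera images.
- power_box: grey box screwed to the bench, the wider of the two, 160 (x) x 160 (y) x 84 mm high, with an aluminium cover. Origin: centre of its underside; x points to the hinge side (away from the robot at yaw 0). Side and back walls 84 mm high, low front wall (x -72 to -80 mm) 71 mm. Under the cover a panel 43 mm above the bench bears the button and a dead white block 35 x 50 x 12 mm at x -35, y -36 mm
- cover (a joint): angle of the cover, rad: 0 shut, latched, flush; 1.4 fully open; -0.08 stop when pressed in. Push-push latch: press it beyond -0.065 and let go, and a spring swings it open in about 1.5 s, following the finger if that is in the way; from open, push it down beyond -0.065 again and let go, and it stays latched at 0. Every such press changes over. Takes 3 to 6 N near the free edge, 10 N at the stop
- cover_hinge (a point): point on the hinge line at mid width, level with the shut cover's outer face (85 mm above the bench), 62 mm to +x of the box's origin. Turns with the cover; its y axis is the hinge line. Open, the cover stands nearly upright over it, free edge 118 mm higher and 20 mm to box -x; its outer face then looks to box +x and is pushed from there, towards box -x and down, to shut it
- cover_press (a point): point to press: on the cover's outer face, mid width, 100 mm from the hinge line, 20 mm from the free edge; it moves with the cover, z is the cover's outward normal. The cover is a plate 120 mm long (from the hinge to the box's -x side), 136 mm wide, 8 mm thick. Here the latch changes over at 6.5 mm below flush at the latest; the stop is at 8 mm
- reset_button (a joint): how far the button is pressed, m: 0 = up, 0.006 = fully down (5 N). Spring return
- reset_button_top (a point): centre of the top of the round black reset button, 24 mm across, standing under the cover at 30 mm to -x and 33 mm to +y of the box's origin, top 65 mm above the bench when up; pressed straight down. Grey collar 40 mm across, 12 mm high, on the panel
- junction_box: bystander: narrow grey box, 154 x 94 x 82 mm, lid screwed down, fixed to the bench; origin at the centre of its underside
- file: bystander, loose: flat file with a wooden handle, 295 mm long, 28 mm thick at the handle, lying on the bench; origin on the bench 150 mm from the handle's end, x towards the tip
- oiler: bystander, loose: small white plastic oil bottle, 46 mm across, 105 mm high, upright; origin at the centre of its foot
- bar_stub: bystander, loose: upright stub of round steel bar, 32 mm across, 45 mm high; origin at the centre of its foot

How it is judged:
On the way, in this order (a step that is already met when the one before it is completed fails the run):
1. the cover has sprung open (beyond 1.2 rad) (value of joint cover above 1.2 rad), for 0.2 s.
2. the reset button is pushed down (at least 4.5 of 6 mm) with the cover open (value of joint reset_button above 0.0045 m and value of joint cover above 0.6 rad), for 0.05 s.
3. the button is up again with the cover still open (value of joint reset_button below 0.001 m and value of joint cover above 0.6 rad), for 0.05 s.
4. the cover is pressed down past flush (value of joint cover below -0.03 rad), for 0.05 s.
At the end, for the whole second after the job is handed in: the cover is latched shut by itself (within 0.04 rad of flush) and at rest, and the reset button is up (value of joint cover between -0.04 and 0.04 rad and velocity of joint cover between -0.05 and 0.05 rad/s and value of joint reset_button below 0.001 m); the robot touches nothing.
It fails at once if the file was moved more than 20 mm or lifted (distance of file from where it was at the start of the episode above 0.02 m).
It fails at once if the oil bottle was moved more than 20 mm, lifted or tipped (distance of oiler from where it was at the start of the episode above 0.02 m or angle between oiler's own z axis and vertical above 0.5 rad).
It fails at once if the bar stub was moved more than 20 mm, lifted or tipped (distance of bar_stub from where it was at the start of the episode above 0.02 m or angle between bar_stub's own z axis and vertical above 0.5 rad).
It also fails if it takes over 64 s, if anything falls off the work surface, if the arm or the gripper's body presses on something with over 40 N, if the wrist force passes 120 N, or if a joint passes its speed limit or range.

ROBOT

A 6-joint arm with a two-finger parallel gripper is mounted at the origin on the work surface. World frame = base frame: x ahead of the robot, y to its left, z up, the work surface at z = 0. Lengths are in m, angles in rad, forces in N, time in s.
With the tool pointing down it reaches from about 0.4 to 0.825 m from the base axis. Payload 7 kg.
Tool frame: the origin (TCP) lies on the centre line of the jaws, within the pads' length; the fingertips stand arm.tip_reach ahead of it and the grasp point (between the pads) lies 5 mm behind it (arm.tip_reach is the distance from the TCP to the fingertips, in m); z points along the fingers, y is the line along which they close (so a half turn about z gives the same grasp; the last joint's range is limited). The gripper opens to 88 mm and grips with 3 to 60 N. Pads are 19 mm wide; open, the fingers measure 130 mm over their backs; the gripper's body (78 mm by 193 mm) begins 47 mm behind the grasp point.
Start: joints at [1.569, 0.359, 0.012, 0, -1.224, -0.288], TCP at [0.193, 0.647, 0.241] pointing down, gripper open.
Joint ranges: [-3.07, 3.07], [-1.43, 2.12], [-1.02, 1.25], [-3.03, 1.67], [-3.05, -0], [-3.03, 3.03]. Speed limits (rad/s): [2.39, 2.39, 3.01, 3.14, 3.14, 3.14].

INTERFACE

Orientations are given as [roll, pitch, yaw] about the fixed x, y, z axes, in that order (R = Rz(yaw) Ry(pitch) Rx(roll)).
In Python, from station import status, optics, order, arm gives the robot as it stands. The module is installed in compiled form; this text tells all that it offers.
- The arm moves only by the shell command python3 -m jog 'ROWS' [FORCE]. ROWS is JSON, a list of rows, each a list of 3 entries, a list of its own where there are three numbers: the gripper command: -1 is shut, 1 is fully open, values between are in proportion, then the shift along the tool's x, y, z in mm, then the turn about the tool's z in rad. A call has 1 to 20 rows; each row is the pose to reach, as a shift and turn from the pose commanded when the call began, along the tool's axes at that moment; what a row does not reach only later rows make up. A row lasts 1/8 s, in which the tool goes at most 62.5 mm and 10.7 degrees, less where a joint would pass 70% of its speed; a pose out of reach is approached as far as the arm can. A call with a gripper value outside its range is refused whole. The fingers move at their own pace and stop on an object; FORCE is the grip in N (left out, the last holds). Time passes only in rows, so rows that repeat a pose let the fingers close. It gives the time, the measured TCP pose, the force, the opening and the grip force at its end, in the units of the state.
- status.get_state(): the state, without advancing time (a new reading comes with each control period).
- optics.grab_frame(name): name is "side" or "top"; returns a dict with "color" (384x512x3 uint8, red, green, blue), "mtx" (3x3 intrinsics, pixels), "cam_to_world" (4x4, takes a point from camera to world coordinates). Camera axes: x right, y down, z forward; pixel columns grow to the right and rows downward; lengths in m; the calibration is good to about 2 mm. A picture is of the moment at which its call begins. There is no depth.
- order.job_done(): hands the job in; it is judged then, once.
The state is a dict: "t": time; "q": joint angles; "qd": joint speeds; "joint_efforts": joint torques, N m; "eef_pos": TCP position; "ee_rot": TCP orientation; "force": force on the tool from outside, world axes, zero at the start; "moment": the same for the moment, N m; "width": finger opening in m; "gripper_force": force on a finger pad.
Only numpy, scipy, OpenCV 4.12 (cv2) and the standard library are available. Lean on these libraries where they do the work, as an engineer would, in place of code of your own. Each camera call takes 0.05 s, during which the arm holds its last target. There are 200 camera calls.

## Working session

There is one attempt and no reset: what is moved stays moved. The work goes in short steps, Python scripts to look and compute and a shell command to move; the robot and the scene stay as the last step left them, time stands still between calls to the robot, and variables do not carry over. Pictures are saved under pics/ and viewed, at most 10 in all, crops included, and the job is handed in when it is done.

```bash
mkdir -p pics
python3 - <<'E'
from station import status, optics, arm
import cv2,numpy as np
s=status.get_state();print(s,arm.tip_reach)
for n in("top","side"):
    f=optics.grab_frame(n);cv2.imwrite(f"pics/{n}0.png",f["color"][:,:,::-1]);print(n,f["mtx"],f["cam_to_world"].round(4))
E
```

```text
{'t': 0.0, 'q': array([ 1.56911979e+00,  3.59353293e-01,  1.10850346e-02, -3.59072888e-04,
       -1.22413225e+00, -2.88102039e-01]), 'qd': array([ 1.08117814e-03,  2.76389602e-04,  8.52126273e-06, -2.09526760e-03,
        4.30929756e-04,  1.06755269e-03]), 'joint_efforts': array([ 1.72301275e-04, -5.82718384e+01,  2.93053293e+01,  6.99734464e+00,
        6.72531605e-03, -1.66050236e-04]), 'eef_pos': array([0.19276103, 0.6464021 , 0.2396542 ]), 'ee_rot': array([ 3.13995867e+00, -1.32201668e-04, -2.89900737e-01]), 'force': array([-0.71691975, -0.33073267, -0.28703957]), 'moment': array([ 0.00888173, -0.06006549, -0.01038866]), 'gripper_force': 0.0, 'width': 0.08760501869878169} 0.014
top [[370.68833323   0.         257.66677701]
 [  0.         370.68833323 189.51104653]
 [  0.           0.           1.        ]] [[-0.0245 -0.9912  0.1305  0.4852]
 [-0.9997  0.0234 -0.0099  0.005 ]
 [ 0.0067 -0.1307 -0.9914  0.8734]
 [ 0.      0.      0.      1.    ]]
side [[371.93633422   0.         251.89220787]
 [  0.         371.93633422 191.67483897]
 [  0.           0.           1.        ]] [[-0.9213 -0.3011  0.2462  0.4105]
 [-0.3889  0.7073 -0.5903  0.4792]
 [ 0.0036 -0.6395 -0.7687  0.6917]
 [ 0.      0.      0.      1.    ]]
```

View pics/top0.png

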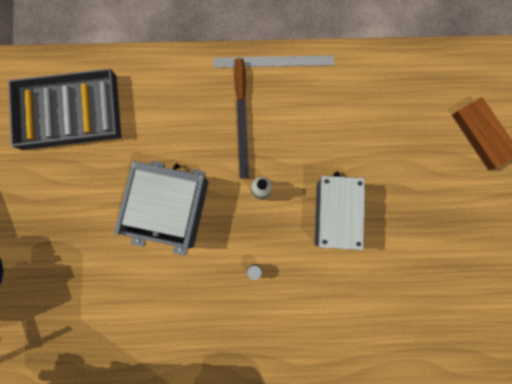

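View pics/side0.png

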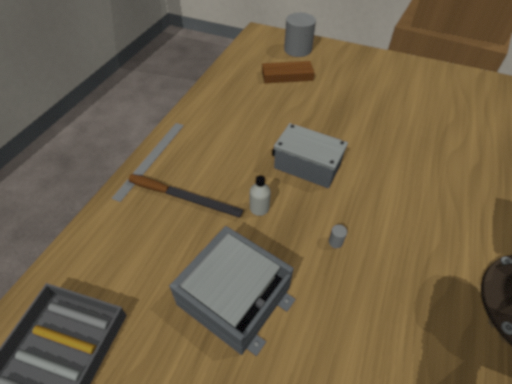

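The top view shows the power box centred near (162,205), with its dark front gap at the lower edge near (152,237) and the hinge side up. The oiler is at (262,188), the stub at (255,272) and the file at (242,120). In the side view the cover is near (235,280) with its front gap at lower right (265,300).

```bash
cat > h.py <<'E'
import numpy as np,cv2
from station import optics,status
def ray(f,p,z):
    M=f["cam_to_world"];d=M[:3,:3]@np.linalg.solve(f["mtx"],[p[0],p[1],1.]);o=M[:3,3]
    return o+d*(z-o[2])/d[2]
E
python3 - <<'E'
from h import *
for n,seed,box in(("top",(162,200),(100,140,230,270)),("side",(230,275),(150,210,310,370))):
    f=optics.grab_frame(n);im=f["color"];hsv=cv2.cvtColor(im,cv2.COLOR_RGB2HSV)
    print(n,im[seed[1],seed[0]])
    m=((hsv[...,1]<45)&(hsv[...,2]>im[seed[1],seed[0]].max()-28)).astype(np.uint8)
    m[:box[1]]=0;m[box[3]:]=0;m[:,:box[0]]=0;m[:,box[2]:]=0
    m=cv2.morphologyEx(m,cv2.MORPH_OPEN,np.ones((3,3),np.uint8))
    c=max(cv2.findContours(m,0,2)[0],key=cv2.contourArea)
    q=cv2.approxPolyDP(cv2.convexHull(c),6,True)[:,0]
    P=np.array([ray(f,p,.085) for p in q])
    print(q.tolist(),P.round(4).tolist())
    print("sides",np.linalg.norm(P-np.roll(P,-1,0),axis=1).round(4),"dirs",[round(float(np.degrees(np.arctan2(*(np.roll(P,-1,0)-P)[i,[1,0]]))),1) for i in range(len(P))],"c",P.mean(0).round(4))
    print([ray(f,p,z).round(3).tolist() for p,z in(((262,188),.1),((255,272),.045),((244,178),0.01))] if n=="top" else "")
E
```

```text
top [181 185 179]
[[136, 171], [195, 182], [183, 235], [123, 223]] [[0.6353, 0.2582, 0.085], [0.6083, 0.1313, 0.085], [0.4959, 0.1569, 0.085], [0.5242, 0.2836, 0.085]]
sides [0.1297 0.1153 0.1299 0.114 ] dirs [-102.0, 167.2, 77.4, -12.9] c [0.5659 0.2075 0.085 ]
[[0.59, -0.012, 0.1], [0.412, 0.007, 0.045], [0.627, 0.028, 0.01]]
side [130 134 130]
[[227, 234], [278, 265], [235, 324], [181, 286]] [[0.6077, 0.1306, 0.085], [0.4934, 0.155, 0.085], [0.5207, 0.2838, 0.085], [0.6355, 0.2599, 0.085]]
sides [0.1169 0.1317 0.1173 0.1323] dirs [168.0, 78.0, -11.8, -102.1] c [0.5643 0.2073 0.085 ]
```

Both views agree: the cover measures about 117×131 mm, the yaw is −0.213 rad and the box origin is near (0.563, 0.208). The press point is then at (0.526, 0.216, 0.085). I move above it with shut fingers.

```bash
cat >> h.py <<'E'
def go(px,py,tipz):
    "box x,y mm, tip height mm -> shift in tool axes mm, from measured pose"
    from scipy.spatial.transform import Rotation as R
    s=status.get_state();a=-.213;O=np.array([.563,.208])
    u=np.array([np.cos(a),np.sin(a)]);v=np.array([-u[1],u[0]])
    t=np.r_[O+(u*px+v*py)/1000,tipz/1000+.014]
    b=s["eef_pos"][:2]-O
    print("now box",(1000*b@u).round(1),(1000*b@v).round(1),"tip",(1000*(s["eef_pos"][2]-.014)).round(1),"F",s["force"].round(1),"t",s["t"],"yaw",s["ee_rot"][2].round(3))
    print("shift",(R.from_euler("xyz",s["ee_rot"]).as_matrix().T@(t-s["eef_pos"])*1000).round(1))
E
python3 -m jog '[[-1,[100,80,0],-0.075],[-1,[200,150,0],-0.075],[-1,[300,220,0],-0.075],[-1,[442,318,0],-0.075],[-1,[442,318,0],-0.075],[-1,[442,318,0],-0.075],[-1,[442,318,0],-0.075],[-1,[442,318,0],-0.075],[-1,[442,318,0],-0.075],[-1,[442,318,0],-0.075],[-1,[442,318,0],-0.075],[-1,[442,318,0],-0.075]]' 5
python3 -c "
from h import *
go(-38,0,88)"
```

```text
t: 1.7
eef_pos: [0.5251, 0.2165, 0.2406]
ee_rot: [-3.141, 0.0, -0.214]
force: [-0.5, 0.6, 0.5]
width: 0.0001
gripper_force: 0.0
now box -38.9 0.3 tip 226.6 F [-0.5  0.6  0.5] t 1.7 yaw -0.214
shift [  0.9   0.4 138.6]
```

```bash
python3 -m jog '[[-1,[1,0,60],0],[-1,[1,0,110],0],[-1,[1,0,134],0],[-1,[1,0,138],0],[-1,[1,0,138],0]]'
python3 -m jog '[[-1,[0,0,2],0],[-1,[0,0,4],0],[-1,[0,0,6],0],[-1,[0,0,7],0],[-1,[0,0,7],0]]'
python3 -c "
from h import *
go(-38,0,78)"
```

```text
t: 2.33
eef_pos: [0.5268, 0.2165, 0.1034]
ee_rot: [-3.141, -0.001, -0.213]
force: [0.4, 0.6, 1.2]
width: 0.0004
gripper_force: 0.0
t: 2.95
eef_pos: [0.5267, 0.2156, 0.0956]
ee_rot: [-3.141, -0.0, -0.215]
force: [0.7, 0.5, 1.2]
width: 0.0006
gripper_force: 0.4
now box -37.1 -0.2 tip 81.6 F [0.7 0.5 1.2] t 2.95 yaw -0.215
shift [-0.9 -0.2  3.6]
```

```bash
python3 -m jog '[[-1,[0,0,1],0],[-1,[0,0,2],0],[-1,[0,0,2],0]]'; python3 -m jog '[[-1,[0,0,1],0],[-1,[0,0,2],0],[-1,[0,0,2],0]]'
```

```text
t: 3.32
eef_pos: [0.5268, 0.2156, 0.0937]
ee_rot: [-3.141, -0.0, -0.215]
force: [0.4, 0.3, 2.6]
width: 0.0006
gripper_force: 1.5
t: 3.7
eef_pos: [0.5269, 0.2156, 0.092]
ee_rot: [-3.141, -0.001, -0.215]
force: [0.3, -1.7, 6.6]
width: 0.0005
gripper_force: 3.2
```

```bash
python3 -m jog '[[-1,[0,0,1],0],[-1,[0,0,1],0],[-1,[0,0,1],0]]'; python3 -m jog '[[-1,[0,0,1],0],[-1,[0,0,1],0],[-1,[0,0,1],0]]'
```

```text
t: 4.08
eef_pos: [0.527, 0.2156, 0.0915]
ee_rot: [-3.141, -0.001, -0.214]
force: [-1.3, -1.0, 10.7]
width: 0.0001
gripper_force: 5.4
t: 4.45
eef_pos: [0.527, 0.2156, 0.0912]
ee_rot: [-3.141, -0.001, -0.214]
force: [-2.9, -1.9, 16.4]
width: 0.0005
gripper_force: 8.2
```

At the stop: the force is rising past 10 N. Now I lift straight up, and the cover should follow.

```bash
python3 -m jog '[[-1,[-20,0,-60],0],[-1,[-40,0,-120],0],[-1,[-60,0,-180],0],[-1,[-60,0,-180],0],[-1,[-60,0,-180],0],[-1,[-60,0,-180],0],[-1,[-60,0,-180],0],[-1,[-60,0,-180],0],[-1,[-60,0,-180],0],[-1,[-60,0,-180],0],[-1,[-60,0,-180],0],[-1,[-60,0,-180],0],[-1,[-60,0,-180],0],[-1,[-60,0,-180],0],[-1,[-60,0,-180],0],[-1,[-60,0,-180],0]]'
python3 - <<'E'
from h import *
fs=[optics.grab_frame(n)["color"][130:370,80:400,::-1] for n in("side","top")]
cv2.imwrite("pics/open.png",cv2.resize(np.vstack(fs),None,fx=1.2,fy=1.2))
go(-30,33,66)
E
```

```text
t: 6.45
eef_pos: [0.468, 0.2284, 0.2696]
ee_rot: [-3.142, -0.0, -0.215]
force: [-0.4, 0.6, -0.0]
width: 0.0008
gripper_force: 0.0
now box -97.2 -0.2 tip 255.6 F [-0.4  0.1 -0.2] t 6.55 yaw -0.215
shift [ 67.2 -33.3 189.6]
```

View pics/open.png

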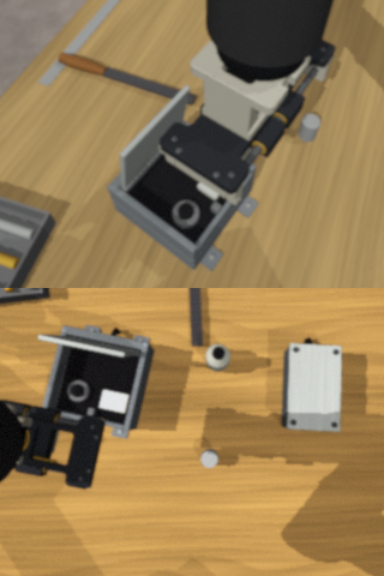

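The cover stands wide open. The button ring is near full-image (145,215) in the top view and (235,307) in the side view.

```bash
python3 - <<'E'
from h import *
a=-.213;R=np.array([[np.cos(a),np.sin(a)],[-np.sin(a),np.cos(a)]])
for n,p in(("top",(145,215)),("side",(235,307.5))):
    w=ray(optics.grab_frame(n),p,.065);print(w,R@(w[:2]-[.563,.208])*1000)
E
python3 -m jog '[[-1,[40,-20,0],0],[-1,[67,-33,0],0],[-1,[67,-33,60],0],[-1,[67,-33,120],0],[-1,[67,-33,170],0],[-1,[67,-33,185],0],[-1,[67,-33,185],0],[-1,[67,-33,185],0]]'
python3 -c "
from h import *
go(-30,33,59)"
```

```text
[0.54140664 0.24332312 0.065     ] [-28.57243183  29.96017013]
[0.53628218 0.25114258 0.065     ] [-35.23407218  36.51964563]
t: 7.65
eef_pos: [0.5417, 0.2473, 0.0868]
ee_rot: [-3.139, -0.002, -0.214]
force: [0.6, -0.2, -0.6]
width: 0.0006
gripper_force: 0.0
now box -29.1 33.9 tip 72.8 F [ 0.6 -0.2 -0.6] t 7.65 yaw -0.214
shift [-0.9  1.  13.8]
```

```bash
python3 -m jog '[[-1,[0,0,4],0],[-1,[0,0,7],0],[-1,[0,0,10],0],[-1,[0,0,11],0],[-1,[0,0,11],0]]'; python3 -m jog '[[-1,[0,0,1],0],[-1,[0,0,2],0],[-1,[0,0,2],0]]'
```

```text
t: 8.28
eef_pos: [0.5409, 0.2467, 0.0739]
ee_rot: [-3.141, -0.001, -0.215]
force: [0.7, 2.3, 5.0]
width: 0.0007
gripper_force: 2.2
t: 8.65
eef_pos: [0.541, 0.2468, 0.0731]
ee_rot: [-3.14, -0.001, -0.214]
force: [-4.1, 1.1, 15.8]
width: 0.0003
gripper_force: 7.6
```

The button bottomed out at tip height 59 mm with 16 N. I lift clear and cross over the cover to its back side.

```bash
python3 -m jog '[[-1,[0,0,-60],0],[-1,[0,0,-120],0],[-1,[0,0,-180],0],[-1,[0,0,-200],0],[-1,[40,10,-200],0],[-1,[80,20,-200],0],[-1,[120,33,-200],0],[-1,[150,33,-200],0],[-1,[150,33,-200],0],[-1,[150,33,-200],0]]'
python3 - <<'E'
from h import *
go(100,0,175)
fs=[optics.grab_frame(n)["color"][130:370,80:400,::-1] for n in("side","top")]
cv2.imwrite("pics/behind.png",cv2.resize(np.vstack(fs),None,fx=1.2,fy=1.2))
E
```

```text
t: 9.9
eef_pos: [0.6792, 0.1819, 0.2705]
ee_rot: [3.14, 0.002, -0.215]
force: [-0.0, -0.4, 0.6]
width: 0.0003
gripper_force: 0.0
now box 119.1 -0.9 tip 256.5 F [-0.  -0.4  0.6] t 9.9 yaw -0.215
shift [-18.9  -1.   81.6]
```

View pics/behind.png

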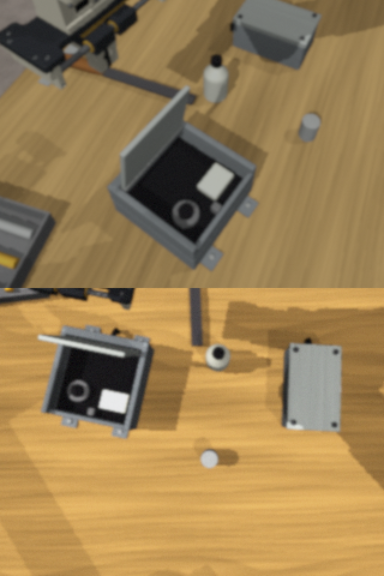

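The button is up, the cover is open and the gripper is behind it. I lower to tip height 180 mm and sweep the cover shut along its arc.

```bash
python3 -m jog '[[-1,[-10,-1,40],0],[-1,[-20,-1,76],0],[-1,[-40,-1,77],0],[-1,[-55,-1,78],0],[-1,[-66,-1,79],0],[-1,[-82,-1,84],0],[-1,[-99,-1,92],0],[-1,[-107,-1,97],0],[-1,[-114,-1,104],0],[-1,[-120,-1,111],0],[-1,[-126,-1,118],0],[-1,[-131,-1,126],0],[-1,[-135,-1,135],0],[-1,[-139,-1,144],0],[-1,[-141,-1,153],0],[-1,[-143,-1,160],0],[-1,[-145,-1,166],0],[-1,[-147,-1,170],0],[-1,[-149,-1,171],0]]'
python3 - <<'E'
from h import *
go(-30,0,79)
f=optics.grab_frame("side")["color"][130:370,80:400,::-1]
cv2.imwrite("pics/shut.png",cv2.resize(f,None,fx=1.5,fy=1.5))
E
```

```text
t: 12.38
eef_pos: [0.5342, 0.2146, 0.1001]
ee_rot: [3.141, 0.001, -0.215]
force: [0.6, -0.2, 0.9]
width: 0.0002
gripper_force: 0.7
now box -29.6 0.3 tip 86.1 F [ 0.6 -0.2  0.9] t 12.375 yaw -0.215
shift [-0.4  0.3  7.1]
```

View pics/shut.png

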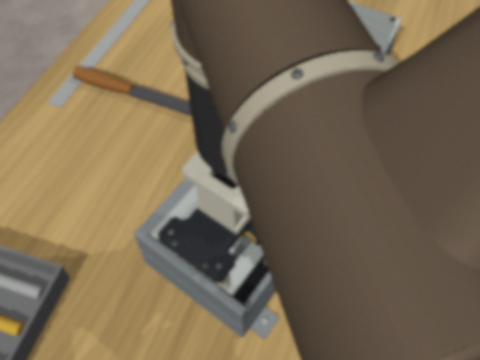

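The cover is down under the fingers and nearly flush. I move 8 mm towards the free edge and press home.

```bash
python3 -m jog '[[-1,[-4,0,1],0],[-1,[-8,0,2],0],[-1,[-8,0,4],0],[-1,[-8,0,6],0],[-1,[-8,0,8],0],[-1,[-8,0,9],0],[-1,[-8,0,9],0]]'; python3 -m jog '[[-1,[0,0,1],0],[-1,[0,0,2],0],[-1,[0,0,2],0]]'
```

```text
t: 13.3
eef_pos: [0.5267, 0.2166, 0.0918]
ee_rot: [3.142, 0.0, -0.215]
force: [-2.6, 1.3, 5.4]
width: 0.0009
gripper_force: 3.3
t: 13.68
eef_pos: [0.5268, 0.2167, 0.0911]
ee_rot: [-3.141, -0.0, -0.214]
force: [-7.8, 0.4, 17.0]
width: 0.0002
gripper_force: 8.9
```

At the stop again (tip 77 mm, 17 N). I lift off smoothly and check.

```bash
python3 -m jog '[[-1,[0,0,-10],0],[-1,[0,0,-40],0],[-1,[0,0,-90],0],[-1,[0,0,-140],0],[-1,[-60,0,-180],0],[-1,[-100,0,-180],0],[-1,[-100,0,-180],0],[-1,[-100,0,-180],0],[-1,[-100,0,-180],0],[-1,[-100,0,-180],0],[-1,[-100,0,-180],0],[-1,[-100,0,-180],0]]'
python3 - <<'E'
from h import *
fs=[optics.grab_frame(n)["color"][130:370,80:400,::-1] for n in("side","top")]
cv2.imwrite("pics/end.png",cv2.resize(np.vstack(fs),None,fx=1.2,fy=1.2))
E
```

```text
t: 15.18
eef_pos: [0.4293, 0.2377, 0.2693]
ee_rot: [3.141, 0.0, -0.215]
force: [-0.2, -1.1, 0.2]
width: 0.0007
gripper_force: 0.0
```

View pics/end.png

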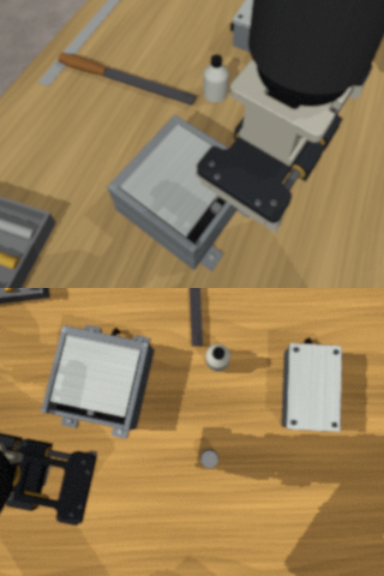

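The cover lies flush and shut more than 1 s after release. The bystanders have not moved and the gripper is clear.

```bash
python3 -c "
from station import order
print(order.job_done())"
```

```text
the job is handed in; nothing more can be done
None
```

The job is handed in at about 15 s: the cover sprang open, the button was pushed fully down and came back up, and the cover was pressed shut and stayed flush by itself, with the file, bottle and bar stub unmoved in the final pictures; the hand-in call gave no verdict.

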